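# Tuck a pile of frame packers into a half-covered stock carton and push it home

## Task

Pick up the pile of three blue packers all together from its wooden block and put it into the pulled-out cardboard tray: tilt the pile so that one end tucks in under the covered far end of the tray, then bring it down until all three lie flat on the tray floor, and let go. Then push the loaded tray all the way back to its stop, leaving the closed carton, the jar and the screw box where they are.

Things in the scene. Friction and masses are not known exactly. Their poses are not given: they have to be found in the camera images.
- packer_low_center (a point): one of three equal loose blue plastic packers (flat plates 120 x 56 x 10 mm, 65 g, grey marks on top), the lowest of the pile. The point is the plate's centre, half-way up; x along its 120 mm length, y along its 56 mm width, z up. The pile is 120 x 56 x 30 mm, its plates flush to about 1 mm.
- packer_mid_center (a point): one of three equal loose blue plastic packers (flat plates 120 x 56 x 10 mm, 65 g, grey marks on top), the middle one of the pile. The point is the plate's centre, half-way up; x along its 120 mm length, y along its 56 mm width, z up. It is the centre of the whole pile.
- packer_top_center (a point): one of three equal loose blue plastic packers (flat plates 120 x 56 x 10 mm, 65 g, grey marks on top), the topmost of the pile. The point is the plate's centre, half-way up; x along its 120 mm length, y along its 56 mm width, z up.
- bearer: fixed wooden block 100 x 40 x 16 mm under the pile, origin under its centre. The pile lies centred on it (within 3 mm) and overhangs it all round, so fingers can reach past the pile's lower edges.
- tray_floor (a point): centre of the inner floor (upper face, 20 mm above the table) of a brown cardboard tray on a runner; moves with the tray. x points along the runner, away from the robot, to the covered far end; y along the width; z up. Inside 130 mm (x) by 61 mm (y), walls 3 mm. The near end wall (-x) rises 22 mm above the inner floor, the far one 46 mm.
- tray_cover (a point): middle of the near lower edge of the fixed cover strip at the tray's far end, axes as tray_floor, 47 mm in +x and 42 mm up from it. The strip is 4 mm thick and covers the last 18 mm inside the tray (x = 47 to 65 mm), so the opening seen from above is only 112 mm long.
- tray_side (a point): middle of one long side of the tray (tray_floor's -y side, 33.5 mm from it, at floor level); both sides are alike. Side walls stand only on the 23 mm next to each end (22 mm high near, 42 mm far); over the middle 84 mm they are cut away and tray floor and runner are just 46 mm wide, so fingers holding the pile across its width can go down past the floor there.
- tray_front (a point): middle of the outer face of the tray's near end wall, 11 mm above the inner floor (31 mm above the table); x, y, z as for tray_floor. Pushing here along +x drives the tray home. The wall is 67 mm wide; the runner below it, 46 mm wide, reaches 10 mm above the table.
- tray (a joint): how far the tray is pulled out towards the robot along its runner, m: 0 = fully home at its stop, up to 0.11 = fully out. It slides with about 4 N of friction and stays where it is left.
- carton: bystander: closed brown carton 100 x 75 x 65 mm, origin under its centre.
- jar: bystander: grey jar with black cap, 68 mm across, 85 mm high, origin under its centre.
- screwbox: bystander: open brown box of screws 90 x 80 x 55 mm, origin under its centre.
There are look-alikes about, which are no part of the job. Leave any orange or turquoise look-alike of the part that bears packer_top_center alone.

How it is judged (in metres and radians):
On the way, in this order (a step that is already met when the one before it is completed fails the run):
1. the three packers are lifted together as one pile (height (world z) of packer_low_center above 0.035 m and distance between packer_low_center and packer_top_center below 0.027 m and distance between packer_low_center and packer_mid_center below 0.018 m), for 0.2 s.
2. all three packers lie flat on the floor of the still pulled-out tray (at least 40 mm out), and are let go (x of packer_low_center in the frame of tray_floor between -0.008 and 0.008 m and y of packer_low_center in the frame of tray_floor between -0.006 and 0.006 m and z of packer_low_center in the frame of tray_floor between 0 and 0.0285 m and angle between each of packer_low_center, packer_mid_center, packer_top_center's own z axis and vertical below 0.05 rad and x of packer_mid_center in the frame of tray_floor between -0.008 and 0.008 m and y of packer_mid_center in the frame of tray_floor between -0.006 and 0.006 m and z of packer_mid_center in the frame of tray_floor between 0 and 0.0285 m and x of packer_top_center in the frame of tray_floor between -0.008 and 0.008 m and y of packer_top_center in the frame of tray_floor between -0.006 and 0.006 m and z of packer_top_center in the frame of tray_floor between 0 and 0.0285 m and contact force between the fingers and packer_low below 0.3 N and contact force between the fingers and packer_mid below 0.3 N and contact force between the fingers and packer_top below 0.3 N and linear speed of each of packer_low, packer_mid, packer_top below 0.02 m/s and value of joint tray above 0.04 m), for 0.2 s.
3. the loaded tray is pushed home (within 5 mm of its stop) (value of joint tray below 0.005 m), for 0.2 s.
At the end, for the whole second after the job is handed in: The three packers lie flat (within 3 degrees) on one another on the tray floor, each centred within 8 mm along and 6 mm across the tray, the topmost plate's centre less than 28.5 mm above the tray floor, at rest; the tray is within 5 mm of its home stop (x of packer_low_center in the frame of tray_floor between -0.008 and 0.008 m and y of packer_low_center in the frame of tray_floor between -0.006 and 0.006 m and z of packer_low_center in the frame of tray_floor between 0 and 0.0285 m and angle between each of packer_low_center, packer_mid_center, packer_top_center's own z axis and vertical below 0.05 rad and x of packer_mid_center in the frame of tray_floor between -0.008 and 0.008 m and y of packer_mid_center in the frame of tray_floor between -0.006 and 0.006 m and z of packer_mid_center in the frame of tray_floor between 0 and 0.0285 m and x of packer_top_center in the frame of tray_floor between -0.008 and 0.008 m and y of packer_top_center in the frame of tray_floor between -0.006 and 0.006 m and z of packer_top_center in the frame of tray_floor between 0 and 0.0285 m and linear speed of each of packer_low, packer_mid, packer_top below 0.02 m/s and value of joint tray below 0.005 m); the robot touches nothing.
It fails at once if the carton is moved by more than 20 mm (distance of carton from where it was at the start of the episode above 0.02 m).
It fails at once if the jar is moved by more than 20 mm (distance of jar from where it was at the start of the episode above 0.02 m).
It fails at once if the screwbox is moved by more than 20 mm (distance of screwbox from where it was at the start of the episode above 0.02 m).
It also fails if it takes over 48 s, if anything falls off the work surface, if the arm or the gripper's body presses on something with over 40 N, if the wrist force passes 120 N, or if a joint passes its speed limit or range.

## Robot

A 6-joint arm with a two-finger parallel gripper is mounted at the origin on the work surface. World frame = base frame: x ahead of the robot, y to its left, z up, the work surface at z = 0. Lengths are in mm, angles in degrees, forces in N, time in s.
With the tool pointing down it reaches from about 375 to 975 mm from the base axis. Payload 3.8 kg.
Tool frame: the origin (TCP) lies between the finger pads; the fingertips stand 19 mm ahead of it and the grasp point (between the pads) is the TCP; y points along the fingers, x is the direction in which the jaws open and shut, and the axes are right-handed (so a half turn about y gives the same grasp; the last joint's range is limited). The gripper opens to 85 mm and grips with 20 to 120 N. Pads are 22 mm wide; open, the fingers measure 114 mm over their backs; the gripper's body (76 mm by 85 mm) begins 54 mm behind the grasp point. The pads swing forward as they close: fully open they stand 13 mm farther back than shut.
Start: joints at [63.661, 15.12, 91.902, -0, 72.978, -2.114], TCP at [276.96, 615.558, 250.28] pointing down, gripper open.
Joint ranges: [-150.88, 150.88], [-54.13, 125.18], [17.81, 147.31], [-75.09, 255.09], [0, 152.58], [-146.25, 146.25]. Speed limits (degrees/s): [147.25, 147.25, 180, 180, 180, 180].

## Interface

Orientations are given as a 3x3 rotation matrix whose columns are the frame's x, y, z axes.
In Python, from workcell import r gives the robot as it stands. The module is installed in compiled form; this text tells all that it offers.
- The arm moves only by the shell command python3 -m pendant 'ROWS'. ROWS is JSON, a list of rows, each a list of 7 numbers: the finger opening in cm, from 0 to 8.54, then the shift along the tool's x, y, z in cm, then the turn, a rotation vector about the tool's x, y, z in degrees. In form: [[claw, tx, ty, tz, ax, ay, az], ...]. A call has 1 to 12 rows; each row shifts and turns the commanded pose from where the row before left it, along the tool's axes as they then stand; what a row does not reach is not made up. A row lasts 1/10 s, in which the tool goes at most 50 mm and 8.59 degrees, less where a joint would pass 70% of its speed; a pose out of reach is approached as far as the arm can. A call with a gripper value outside its range is refused whole. The fingers move at their own pace and stop on an object; the grip force is fixed at half the most. Time passes only in rows, so rows that do not move let the fingers close. It gives the time, the measured TCP pose, the force and the opening at its end, in the units of the state.
- r.sense(): the state, without advancing time (a new reading comes with each control period).
- r.capture(name): name is "scene" or "top"; returns a dict with "frame" (480x640x3 uint8, red, green, blue), "mtx" (3x3 intrinsics, pixels), "cam_to_world" (4x4, takes a point from camera to world coordinates). Camera axes: x right, y up, looking along -z (the intrinsics and any distortion apply to the point x, -y, -z); pixel columns grow to the right and rows downward; lengths in mm; the calibration is good to about 2 mm. A picture is of the moment at which its call begins. There is no depth.
- r.hand_in(): hands the job in, once; it reports no verdict.
The state is a dict: "clock": time; "q": joint angles; "joint_vel": joint speeds; "joint_torque": joint torques, N m; "position": TCP position; "eef_rot": TCP orientation; "ft_force": force on the tool from outside, world axes, zero at the start; "wrist_torque": the same for the moment, N m; "finger_gap": finger opening in mm.
Only numpy, scipy, OpenCV 4.12 (cv2) and the standard library are available. Lean on these libraries where they do the work, as an engineer would, in place of code of your own. Each camera call takes 0.05 s, during which the arm holds its last target.

## Working session

There is one attempt and no reset: what is moved stays moved. The work goes in short steps, Python scripts to look and compute and a shell command to move; the robot and the scene stay as the last step left them, time stands still between calls to the robot, and variables do not carry over. Pictures are saved under pics/ and viewed, and the job is handed in when it is done.

```bash
mkdir -p pics
cat > h.py <<'E'
import numpy as np, cv2
from workcell import r
def cap(n,save):
    c=r.capture(n); cv2.imwrite('pics/'+save,c['frame'][:,:,::-1]); np.savez('pics/'+save+'.npz',**{k:np.array(c[k]) for k in('frame','mtx','cam_to_world')}); return c
def load(save): return dict(np.load('pics/'+save+'.npz'))
def ray(c,u,v):
    K=np.array(c['mtx']);T=np.array(c['cam_to_world'])
    d=np.linalg.inv(K)@np.array([u,v,1.]); d=np.array([d[0],-d[1],-d[2]])
    return T[:3,3],T[:3,:3]@d
def onz(c,u,v,z):
    o,d=ray(c,u,v); return o+d*(z-o[2])/d[2]
def proj(c,p):
    T=np.array(c['cam_to_world']);q=T[:3,:3].T@(np.array(p)-T[:3,3]); k=np.array(c['mtx'])@np.array([q[0],-q[1],-q[2]]); return k[:2]/k[2]
E
python3 - <<'E'
from h import *
for n in('scene','top'):
    c=cap(n,n+'0.png'); print(n,c.keys(),np.round(c['mtx'],1).tolist(),np.round(c['cam_to_world'],2).tolist())
s=r.sense(); print(s)
E
```

```text
scene dict_keys(['frame', 'mtx', 'cam_to_world']) [[471.6, 0.0, 313.7], [0.0, 471.6, 238.4], [0.0, 0.0, 1.0]] [[-0.78, -0.55, 0.3, 871.23], [0.63, -0.68, 0.38, 338.75], [-0.0, 0.48, 0.88, 833.12], [0.0, 0.0, 0.0, 1.0]]
top dict_keys(['frame', 'mtx', 'cam_to_world']) [[537.5, 0.0, 322.6], [0.0, 537.5, 233.2], [0.0, 0.0, 1.0]] [[0.02, 0.99, -0.15, 380.01], [-1.0, 0.02, -0.0, 3.85], [-0.0, 0.15, 0.99, 1358.97], [0.0, 0.0, 0.0, 1.0]]
{'clock': 0.1, 'q': array([ 6.36622449e+01,  1.51670040e+01,  9.19727049e+01,  1.96518527e-03,
        7.29779377e+01, -2.11355972e+00]), 'joint_vel': array([-0.00573118, -0.0834588 , -0.23991181, -0.04034871, -0.08206972,
        0.01184688]), 'joint_torque': array([ 5.29115441e-04, -5.16702497e+01, -3.68592489e+01,  1.35366781e-04,
        6.24727036e-03, -5.22445447e-06]), 'position': array([276.6691399 , 615.01814667, 249.06788858]), 'eef_rot': array([[ 4.10316398e-01, -9.40371281e-04, -9.11942744e-01],
       [ 9.11940924e-01, -1.82562237e-03,  4.10317461e-01],
       [-2.05071383e-03, -9.99997891e-01,  1.08480260e-04]]), 'ft_force': array([-0.42586031, -0.20187456,  0.49925278]), 'wrist_torque': array([ 0.06201735,  0.03887395, -0.02818282]), 'finger_gap': 85.64913396612054}
```

View pics/scene0.png

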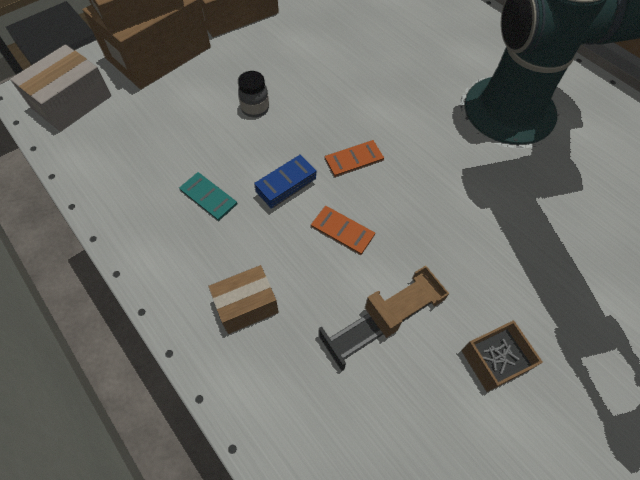

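View pics/top0.png

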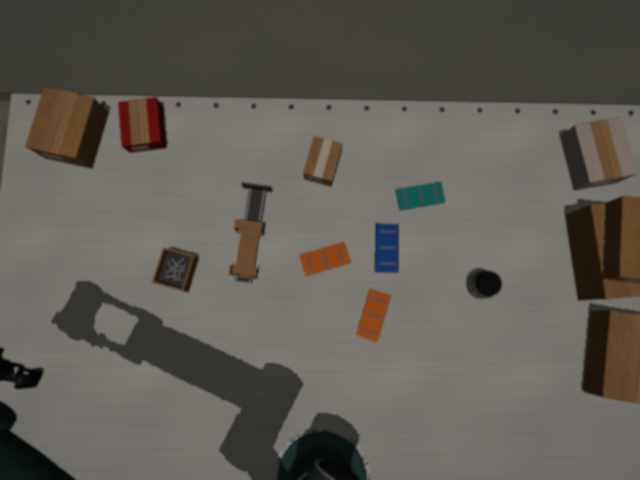

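Candidates: the blue pile at scene (286,181) / top (387,247). The look-alikes are orange at scene (354,157) and (343,230), and turquoise at (208,196). I choose the blue one and will check it in close crops.

Run:
```python
from h import *
a=load('scene0.png')['frame'][140:225,235:335]; b=load('top0.png')['frame'][210:285,350:425]
cc=load('scene0.png')['frame'][255:375,310:460]; d=load('top0.png')['frame'][170:295,195:305]
R=lambda i,w,h:cv2.resize(i,(w,h),interpolation=cv2.INTER_CUBIC)
o=np.vstack([np.hstack([R(a,400,300),R(b,400,300)]),np.hstack([R(cc,400,300),R(d,400,300)])])
cv2.imwrite('pics/crop1.png',o[:,:,::-1])
for n in('scene0.png','top0.png'):
    f=load(n)['frame'].astype(int); m=((f[:,:,2]>f[:,:,0]+40)&(f[:,:,2]>f[:,:,1]+35)); print(n,m.sum()); v=f[m].sum(1); print(np.histogram(v,12))
```

```text
scene0.png 1090
(array([  2,   2,   9,   1,   3,  10,  49, 653, 328,  14,  16,   3]), array([133.        , 144.58333333, 156.16666667, 167.75      ,
       179.33333333, 190.91666667, 202.5       , 214.08333333,
       225.66666667, 237.25      , 248.83333333, 260.41666667,
       272.        ]))
top0.png 816
(array([  8,  15,  65, 341, 189,  78,  85,  29,   3,   1,   0,   2]), array([150.        , 155.58333333, 161.16666667, 166.75      ,
       172.33333333, 177.91666667, 183.5       , 189.08333333,
       194.66666667, 200.25      , 205.83333333, 211.41666667,
       217.        ]))
```

View pics/crop1.png

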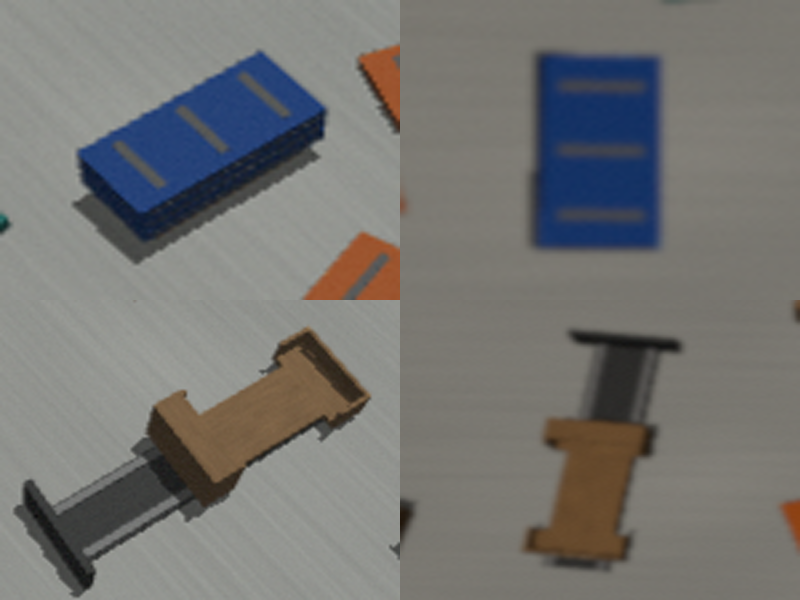

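The crop shows a blue three-plate pile with grey marks and no orange or turquoise, so it is the right one. The tray has its near wall at scene (432,285) and its covered end at about (385,310); its runner ends in a black stop near (332,350). Next I measure both.

Run:
```python
from h import *
def rect(c,m,z,name):
    m=cv2.morphologyEx(m.astype(np.uint8),cv2.MORPH_CLOSE,np.ones((5,5)))
    n,l,st,ce=cv2.connectedComponentsWithStats(m); k=1+np.argmax(st[1:,4])
    ct=max(cv2.findContours((l==k).astype(np.uint8),0,1)[0],key=len)[:,0]
    P=np.array([onz(c,u,v,z)[:2] for u,v in ct]); (x,y),(w,h),a=cv2.minAreaRect(P.astype(np.float32)); 
    print(name,st[k],np.round([x,y,w,h,a],1)); return np.round(cv2.boxPoints(((x,y),(w,h),a)),1)
for n in('scene0.png','top0.png'):
    c=load(n); f=c['frame'].astype(int); s=f.sum(2); 
    b=(f[:,:,2]>f[:,:,0]+40)&(f[:,:,2]>f[:,:,1]+35)
    if n[0]=='s': b&=s>205
    print(rect(c,b,46,n+' blue'))
    br=(f[:,:,0]>f[:,:,2]+25)&(f[:,:,0]<f[:,:,2]*3)
    # tray brown component
    m=br.astype(np.uint8); x0,x1,y0,y1=(360,460,260,340) if n[0]=='s' else (220,275,210,290)
    M=np.zeros_like(m);M[y0:y1,x0:x1]=m[y0:y1,x0:x1]
    print(rect(c,M,42,n+' tray'))
    im=np.repeat(np.repeat(f[y0:y1,x0:x1],8,0),8,1); cv2.imwrite('pics/tr_'+n,im[:,:,::-1])
```

```text
scene0.png blue [ 255  155   61   45 1231] [ 554.2 -151.    54.4  117.3   89.8]
[[ 495.4 -178. ]
 [ 612.7 -178.3]
 [ 612.9 -124. ]
 [ 495.6 -123.6]]
scene0.png tray [ 368  265   81   64 2020] [539.  195.2  69.4 132.3  80.6]
[[468.1 171.8]
 [598.6 150.2]
 [609.9 218.6]
 [479.4 240.2]]
top0.png blue [376 224  22  47 980] [ 552.6 -149.    51.5  114.5   90. ]
[[ 495.4 -174.7]
 [ 609.9 -174.8]
 [ 609.9 -123.3]
 [ 495.4 -123.3]]
top0.png tray [ 229  219   34   59 1280] [543.5 198.5  71.  142.5  85.9]
[[469.9 168.2]
 [612.  158. ]
 [617.1 228.8]
 [474.9 239. ]][ WARN:0@0.843] global loadsave.cpp:1063 imwrite_ Unsupported depth image for selected encoder is fallbacked to CV_8U.
```

View pics/tr_scene0.png

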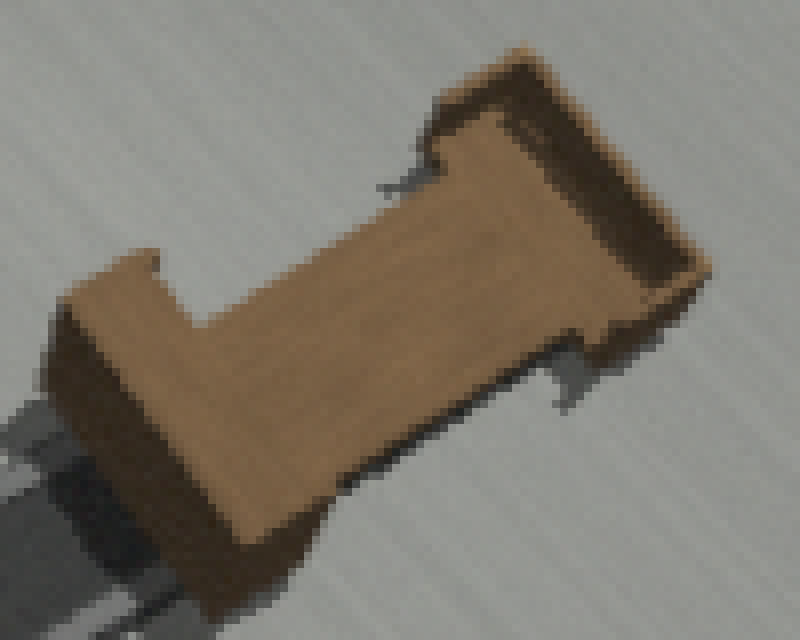

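View pics/tr_top0.png

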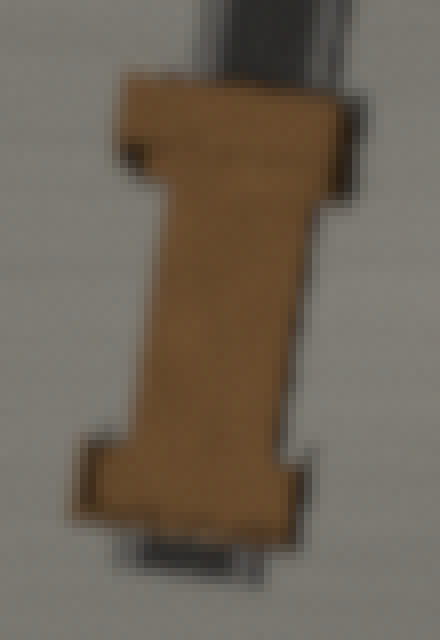

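Run:
```python
from h import *
S=load('scene0.png');T=load('top0.png')
for c,L in((S,[(525,47,42),(712,268,42),(65,300,66),(245,543,66)]),(T,[(78,520,42),(295,547,42),(122,72,66),(340,97,66)])):
    x0,y0=(360,260) if c is S else (220,210)
    P=np.array([onz(c,x0+u/8-.5,y0+v/8-.5,z)[:2] for u,v,z in L]); print(np.round(P,1).tolist())
    n=P[:2].mean(0);f=P[2:].mean(0); d=f-n; print('near',n,'far',f,'len',np.linalg.norm(d),'ang',np.degrees(np.arctan2(d[1],d[0])),'mid',(n+f)/2, 'widths',np.linalg.norm(P[0]-P[1]),np.linalg.norm(P[2]-P[3]))
    w=P[0]-P[1];w2=P[2]-P[3];print([np.degrees(np.arctan2(-a[0],a[1])) for a in(w,w2)])
```

```text
[[472.7, 172.2], [479.4, 237.5], [606.2, 157.6], [613.4, 222.0]]
near [476.06399217 204.84665722] far [609.78867607 189.76240435] len 134.57275269557965 ang -6.435805984489886 mid [542.92633412 197.30453079] widths 65.70356447588509 64.80863593365093
[np.float64(174.1542426157593), np.float64(173.66655338411476)]
[[477.3, 235.7], [470.4, 168.9], [612.6, 224.5], [606.2, 157.6]]
near [473.81835389 202.28726354] far [609.3928632  191.05258336] len 136.03920616523945 ang -4.737117470548015 mid [541.60560854 196.66992345] widths 67.14331528170156 67.21438884037661
[np.float64(-5.87997501184313), np.float64(-5.443487259310929)]
```

```bash
cat >> h.py <<'E'
def to(p,Rt=None):
    s=r.sense(); R=s['eef_rot']; 
    print('t',round(s['clock'],2),'pos',np.round(s['position'],1),'F',np.round(s['ft_force'],1),'gap',round(s['finger_gap'],1),'q',np.round(s['q'],0))
    print('R',np.round(R,3).tolist())
    if p is not None: print('shift tool cm',np.round(R.T@(np.array(p)-s['position'])/10,2))
    if Rt is not None:
        print('turn',np.round(np.degrees(cv2.Rodrigues(R.T@Rt)[0].ravel()),2))
def rot(yaw,th):
    x=np.array([-np.sin(yaw),np.cos(yaw),0]);y=np.array([0,0,-1.]);R=np.stack([x,y,np.cross(x,y)],1)
    return R@cv2.Rodrigues(np.array([th,0,0.]))[0]
E
python3 -m pendant '[[8.5,0,0,0,0,-8.07,0],[8.5,0,0,0,0,-8.07,0],[8.5,0,0,0,0,-8.07,0],[8.5,0,0,0,0,0,0]]'
python3 -c "
from h import *
to([553.4,-150,150],rot(0,0))"
```

```text
clock: 0.5
position: [276.8, 615.2, 249.6]
eef_rot: [[-0.0, -0.001, -1.0], [1.0, -0.001, -0.0], [-0.001, -1.0, 0.001]]
ft_force: [0.0, -0.4, -0.3]
finger_gap: 85.4
t 0.5 pos [276.8 615.2 249.6] F [ 0.  -0.4 -0.3] gap 85.4 q [ 64.  15.  92.  -0.  73. -26.]
R [[-0.0, -0.001, -1.0], [1.0, -0.001, -0.0], [-0.001, -1.0, 0.001]]
shift tool cm [-76.51  10.03 -27.66]
turn [-0.03  0.   -0.06]
```

```bash
python3 -m pendant '[[8.5,-4.25,0,-1.54,0,0,0],[8.5,-4.25,0,-1.54,0,0,0],[8.5,-4.25,0,-1.54,0,0,0],[8.5,-4.25,0,-1.54,0,0,0],[8.5,-4.25,0,-1.54,0,0,0],[8.5,-4.25,0,-1.54,0,0,0],[8.5,-4.25,0,-1.54,0,0,0],[8.5,-4.25,0,-1.54,0,0,0],[8.5,-4.25,0,-1.54,0,0,0],[8.5,-4.25,0,-1.54,0,0,0],[8.5,-4.25,0,-1.54,0,0,0],[8.5,-4.25,0,-1.54,0,0,0]]' | head -2
python3 -m pendant '[[8.5,-4.25,0.5,-1.54,0,0,0],[8.5,-4.25,1,-1.54,0,0,0],[8.5,-4.25,1.5,-1.54,0,0,0],[8.5,-4.25,2,-1.54,0,0,0],[8.5,-4.25,2,-1.54,0,0,0],[8.5,-4.25,2,-1.54,0,0,0],[8.5,0,0,0,0,0,0],[8.5,0,0,0,0,0,0]]' | head -2
python3 -c "
from h import *
to([553.4,-150,26],rot(0,0)); cap('scene','s1.png'); cap('top','t1.png')"
```

```text
clock: 1.7
position: [461.8, 103.7, 250.3]
clock: 2.5
position: [553.2, -150.2, 159.0]
t 2.5 pos [ 553.2 -150.2  159. ] F [-0.2  0.  -0. ] gap 84.9 q [ -18.    9.  110.    0.   62. -107.]
R [[0.005, -0.003, -1.0], [1.0, 0.001, 0.005], [0.001, -1.0, 0.003]]
shift tool cm [ 0.   13.3  -0.06]
turn [-0.16 -0.3   0.07]
```

```bash
python3 -m pendant '[[8.5,0,3,0,0,-0.3,0],[8.5,0,3,0,0,0,0],[8.5,0,1.9,0,0,0,0],[8.5,0,0,0,0,0,0],[8.5,0,0,0,0,0,0]]' | head -2
python3 -c "
from h import *
to([553.4,-150,26],rot(0,0)); c=cap('scene','s1.png');f=c['frame'][130:230,230:350]
cv2.imwrite('pics/s1c.png',cv2.resize(f,(720,600),interpolation=2)[:,:,::-1])"
```

```text
clock: 3.1
position: [554.3, -148.4, 82.3]
t 3.1 pos [ 554.3 -148.4   82.3] F [-0.4 -0.3  0.2] gap 85.1 q [ -17.   13.  113.    0.   53. -108.]
R [[-0.006, 0.001, -1.0], [1.0, -0.0, -0.006], [-0.0, -1.0, -0.001]]
shift tool cm [-0.16  5.63  0.1 ]
turn [ 0.05  0.35 -0.01]
```

View pics/s1c.png

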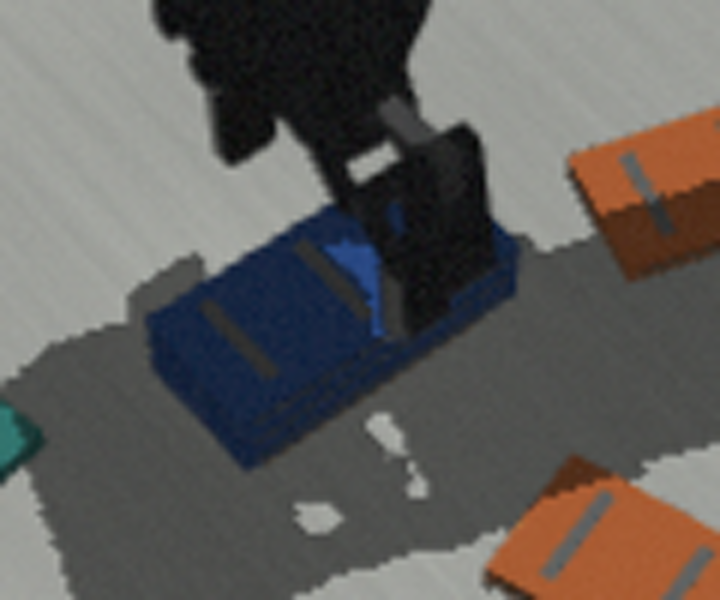

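The open fingers straddle the pile near its middle, with the near finger at crop (425,290). I go down and close.

```bash
python3 -m pendant '[[8.5,-0.1,2,0,0,0,0],[8.5,0,2,0,0,0,0],[8.5,0,1.6,0,0,0,0],[8.5,0,0,0,0,0,0],[8.5,0,0,0,0,0,0]]'
python3 -m pendant '[[5,0,0,0,0,0,0],[5,0,0,0,0,0,0],[5,0,0,0,0,0,0],[4.5,0,0,0,0,0,0],[4.5,0,0,0,0,0,0],[4.5,0,0,0,0,0,0],[4.5,0,0,0,0,0,0],[4.5,0,0,0,0,0,0]]'
```

```text
clock: 3.65
position: [554.4, -150.5, 25.9]
eef_rot: [[-0.005, 0.001, -1.0], [1.0, -0.0, -0.005], [-0.0, -1.0, -0.001]]
ft_force: [-0.1, -0.4, 0.8]
finger_gap: 84.6
clock: 4.45
position: [555.2, -151.0, 26.7]
eef_rot: [[-0.005, 0.002, -1.0], [1.0, -0.001, -0.005], [-0.001, -1.0, -0.002]]
ft_force: [-0.4, -1.9, 6.5]
finger_gap: 55.8
```

```bash
python3 -m pendant '[[4.5,0,-0.5,0,0,0,0],[4.5,0,-1,0,0,0,0],[4.5,0,-1.5,0,0,0,0],[4.5,0,-2,0,0,0,0],[4.5,0,-2.5,0,0,0,0],[4.5,0,-2.5,0,0,0,0],[4.5,0,-2,0,0,0,0],[4.5,0,0,0,0,0,0],[4.5,0,0,0,0,0,0]]'
python3 -c "
from h import *
to([553.4,-150,26],rot(0,0)); c=cap('scene','s2.png');f=c['frame'][90:230,230:400]
cv2.imwrite('pics/s2c.png',cv2.resize(f,(720,600),interpolation=2)[:,:,::-1])
c=cap('top','t2.png');f=c['frame'][190:290,340:440]
cv2.imwrite('pics/t2c.png',cv2.resize(f,(600,600),interpolation=2)[:,:,::-1])"
```

```text
clock: 5.35
position: [554.2, -150.6, 146.0]
eef_rot: [[-0.005, 0.001, -1.0], [1.0, -0.0, -0.005], [-0.0, -1.0, -0.001]]
ft_force: [-1.2, -0.0, -2.6]
finger_gap: 55.2
t 5.35 pos [ 554.2 -150.6  146. ] F [-1.2 -0.  -2.6] gap 55.2 q [ -18.    9.  111.    0.   60. -108.]
R [[-0.005, 0.001, -1.0], [1.0, -0.0, -0.005], [-0.0, -1.0, -0.001]]
shift tool cm [ 0.06 12.    0.09]
turn [ 0.08  0.29 -0.02]
```

View pics/s2c.png

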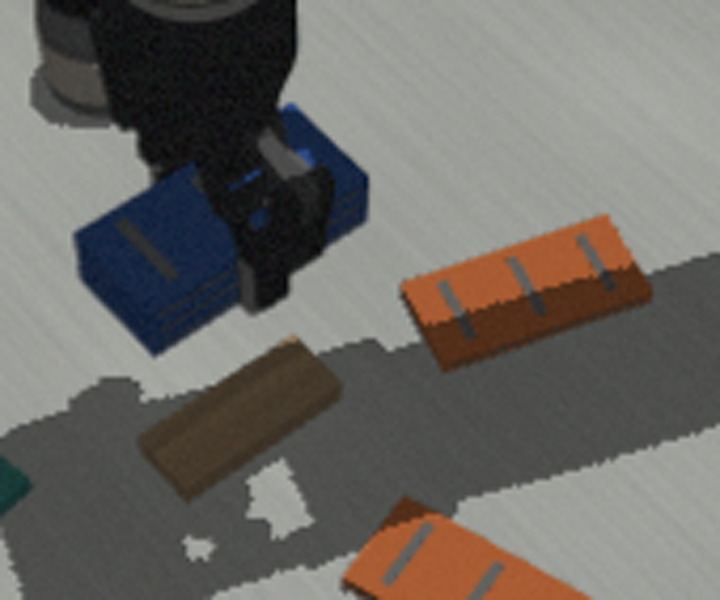

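View pics/t2c.png

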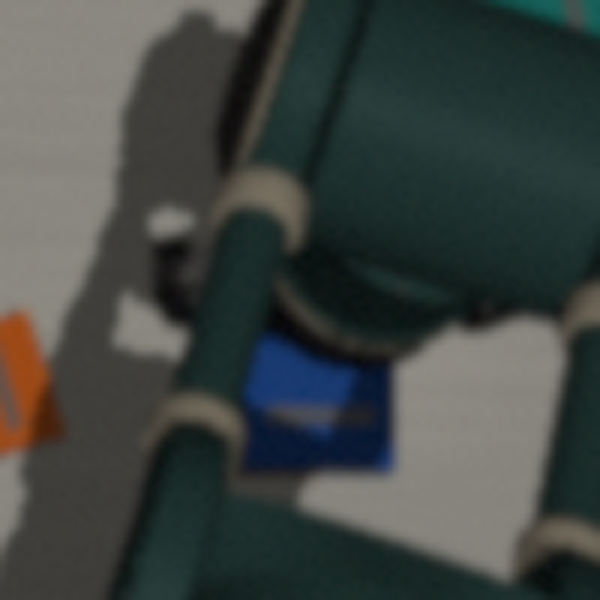

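Run:
```python
from h import *
c=load('s2.png'); 
for u,v,z in [(75,238,165.5),(368,178,165.5),(290,103,165.5),(155,353,135.5),(366,212,135.5),(80,262,135.5)]:
    U=230+u/4.235-.5;V=90+v/4.286-.5
    print(np.round(onz(c,U,V,z),1))
for n in('scene0.png','top0.png'):
    c=load(n)
    print([np.round(onz(c,*p,0)[:2]) for p in ([(500,360),(332,345)] if n[0]=='s' else [(176,269),(257,187)])])
```

```text
[ 613.1 -175.8  165.5]
[ 494.4 -122.7  165.5]
[ 494.3 -178.3  165.5]
[ 610.7 -125.3  135.5]
[ 490.6 -128.6  135.5]
[ 607.5 -186.4  135.5]
[array([481., 377.]), array([695., 170.])]
[array([491., 379.]), array([709., 182.])]
```

```bash
cat >> h.py <<'E'
TR=np.array([542.3,197.,20.]);YAW=np.radians(-5.8)
def tgt(lx,lz,deg,dy=0,tr=None):
    o=TR if tr is None else tr
    th=np.radians(deg);a=np.array([np.cos(th),-np.sin(th)]);n=np.array([np.sin(th),np.cos(th)])
    pc=np.array([lx,lz])-60*a+15*n   # pile centre in tray xz
    ex=np.array([np.cos(YAW),np.sin(YAW),0]);ey=np.array([-np.sin(YAW),np.cos(YAW),0])
    P=o+ex*pc[0]+ey*dy+np.array([0,0,pc[1]]); R=rot(YAW,th)
    return P+R[:,1]*4.6-R[:,2]*1.0, R
E
python3 - <<'E'
from h import *
p,R=tgt(-30,60,20); print(p); to(p,R)
for w in[(-6.4,22.5,20),(50,2,20),(56,1,10),(58,1,5),(60,.5,0)]: print(w,tgt(*w)[0])
p,R=tgt(-30,60,0); to(p,R)
E
```

```text
[460.83433728 205.27498026 109.95199171]
t 5.45 pos [ 552.8 -150.1  144. ] F [-0.9  0.6 -1.8] gap 55.4 q [ -18.    9.  111.    0.   60. -108.]
R [[-0.005, -0.002, -1.0], [1.0, 0.001, -0.005], [0.001, -1.0, 0.002]]
shift tool cm [35.58  3.45  9.02]
turn [19.85  6.03 -1.03]
(-6.4, 22.5, 20) [484.31352201 202.89005164  72.45199171]
(50, 2, 20) [540.42479399 197.19047648  51.95199171]
(56, 1, 10) [542.00380772 197.03008611  41.48724311]
(58, 1, 5) [542.43026226 196.98676844  36.50261368]
(60, 0.5, 0) [543.29488071 196.8989437   30.9       ]
t 5.45 pos [ 552.8 -150.1  144. ] F [-0.9  0.6 -1.8] gap 55.4 q [ -18.    9.  111.    0.   60. -108.]
R [[-0.005, -0.002, -1.0], [1.0, 0.001, -0.005], [0.001, -1.0, 0.002]]
shift tool cm [35.66  5.41  9.72]
turn [-0.13  6.09  0.04]
```

```bash
python3 -m pendant '[[4.5,0,0,0,0,3,0],[4.5,0,0,0,0,3,0],[4.5,0,0,0,0,0,0]]' >/dev/null
python3 - <<'E'
from h import *
p,R=tgt(-30,60,0); to(p+np.array([0,0,30]),R)
E
```

```text
t 5.75 pos [ 552.8 -150.1  143.4] F [-0.1 -0.  -1.9] gap 55.5 q [ -18.    9.  111.   -0.   60. -102.]
R [[0.1, -0.003, -0.995], [0.995, 0.001, 0.1], [0.001, -1.0, 0.003]]
shift tool cm [34.45  2.37 13.39]
turn [-0.19  0.08  0.04]
```

```bash
python3 -m pendant '[[4.5,1,0,0.4,0,0,0],[4.5,2,0,0.8,0,0,0],[4.5,3.15,0,1.2,0,0,0],[4.5,3.15,0,1.2,0,0,0],[4.5,3.15,0,1.2,0,0,0],[4.5,3.15,0,1.2,0,0,0],[4.5,3.15,0,1.2,0,0,0],[4.5,3.15,0,1.2,0,0,0],[4.5,3.15,0,1.2,0,0,0],[4.5,3.15,0,1.2,0,0,0],[4.5,3.15,0.5,1.2,0,0,0],[4.5,3.15,0.5,1.2,0,0,0]]' >/dev/null
python3 -m pendant '[[4.5,0,0.3,0,5,0,0],[4.5,0,0.3,0,5,0,0],[4.5,0,0,0,5,0,0],[4.5,0,0,0,5,0,0],[4.5,0,0,0,0,0,0],[4.5,0,0,0,0,0,0]]'
python3 - <<'E'
from h import *
p,R=tgt(-30,60,20); to(p,R)
c=cap('scene','s3.png');f=c['frame'][220:360,330:500]
cv2.imwrite('pics/s3c.png',cv2.resize(f,(720,600),interpolation=2)[:,:,::-1])
E
```

```text
clock: 7.55
position: [456.4, 206.0, 128.5]
eef_rot: [[0.099, -0.34, -0.935], [0.995, 0.033, 0.094], [-0.001, -0.94, 0.342]]
ft_force: [0.1, 0.2, -1.8]
finger_gap: 55.5
t 7.55 pos [456.4 206.  128.5] F [ 0.1  0.2 -1.8] gap 55.5 q [ 17.  14. 109.   8.  76. -71.]
R [[0.099, -0.34, -0.935], [0.995, 0.033, 0.094], [-0.001, -0.94, 0.342]]
shift tool cm [-0.02  1.59 -1.06]
turn [ 0.01  0.08 -0.06]
```

View pics/s3c.png

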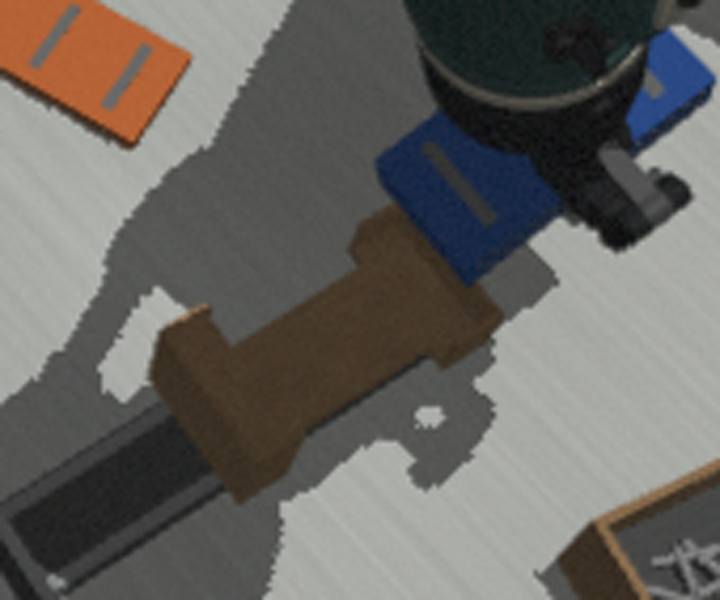

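Run:
```python
from h import *
c=load('s3.png'); s=r.sense();R=s['eef_rot'];p=s['position']; C=p-R[:,1]*4.6+R[:,2]*1.0
for e in(60,-60):
  for w in(28,-28):
    for h in(15,-15):
        q=proj(c,C-R[:,2]*e+R[:,0]*w-R[:,1]*h); print(e,w,h,np.round([(q[0]-330+.5)*720/170,(q[1]-220+.5)*600/140]))
```

```text
60 28 15 [466. 274.]
60 28 -15 [469. 289.]
60 -28 15 [373. 163.]
60 -28 -15 [379. 182.]
-60 28 15 [718.  79.]
-60 28 -15 [713. 101.]
-60 -28 15 [617. -27.]
-60 -28 -15 [616.  -2.]
```

The projected pile corners fit the picture to well under a pixel, so the held pose is known. Next I slide in along the tilted axis.

Run:
```python
from h import *
for w in[(-6.4,24,20),(50,3.5,20)]: to(*tgt(*w))
```

```text
t 7.6 pos [456.  206.  128.8] F [ 0.6  0.3 -2. ] gap 55.3 q [ 17.  14. 109.   8.  76. -71.]
R [[0.099, -0.34, -0.935], [0.995, 0.033, 0.093], [-0.0, -0.94, 0.342]]
shift tool cm [-0.03  4.19 -4.55]
turn [ 0.03  0.1  -0.06]
t 7.6 pos [456.  206.  128.8] F [ 0.6  0.3 -2. ] gap 55.3 q [ 17.  14. 109.   8.  76. -71.]
R [[0.099, -0.34, -0.935], [0.995, 0.033, 0.093], [-0.0, -0.94, 0.342]]
shift tool cm [ -0.04   4.19 -10.55]
turn [ 0.03  0.1  -0.06]
```

```bash
python3 -m pendant '[[4.5,0,0.6,-0.9,0,0,0],[4.5,0,1,-1.15,0,0,0],[4.5,0,1.2,-1.2,0,0,0],[4.5,0,0.9,-0.8,0,0,0],[4.5,0,0.5,-0.5,0,0,0],[4.5,0,0,-1,0,0,0],[4.5,0,0,-1,0,0,0],[4.5,0,0,-0.5,0,0,0],[4.5,0,0,0,0,0,0],[4.5,0,0,0,0,0,0]]'
python3 - <<'E'
from h import *
to(*tgt(50,3.5,20))
c=cap('scene','s4.png');f=c['frame'][220:360,330:500]
cv2.imwrite('pics/s4c.png',cv2.resize(f,(720,600),interpolation=2)[:,:,::-1])
E
```

```text
clock: 8.6
position: [508.6, 200.8, 66.0]
eef_rot: [[0.1, -0.34, -0.935], [0.995, 0.034, 0.094], [0.0, -0.94, 0.342]]
ft_force: [-0.1, -0.1, -1.9]
finger_gap: 55.4
t 8.6 pos [508.6 200.8  66. ] F [-0.1 -0.1 -1.9] gap 55.4 q [ 15.  23. 105.   7.  71. -73.]
R [[0.1, -0.34, -0.935], [0.995, 0.034, 0.094], [0.0, -0.94, 0.342]]
shift tool cm [-0.04  0.09 -3.43]
turn [ 0.01  0.07 -0.02]
```

View pics/s4c.png

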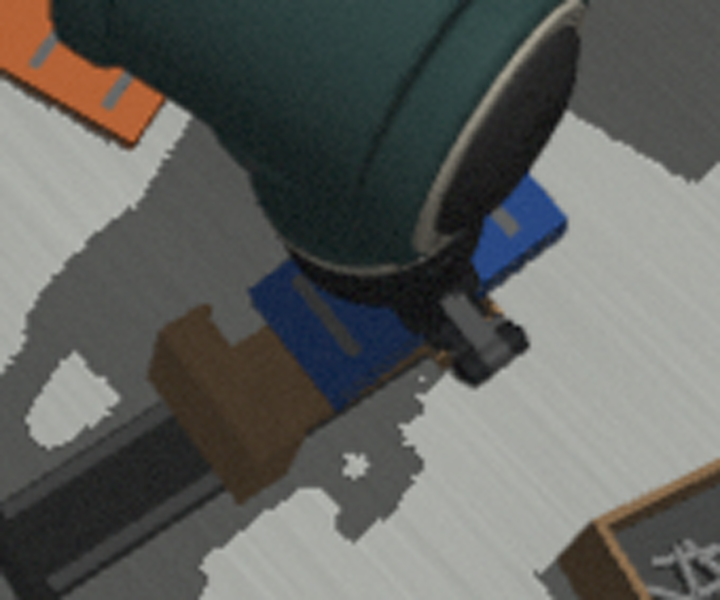

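```bash
python3 -m pendant '[[4.5,-0.04,0,-1,0,0,0],[4.5,0,0,-0.8,0,0,0],[4.5,0,0,-0.6,0,0,0],[4.5,0,0,0,0,0,0]]' | grep -E "pos|force"
python3 -c "
from h import *
to(*tgt(50,3.5,20))"
python3 -m pendant '[[4.5,0,0,-0.5,0,0,0],[4.5,0,0.05,-0.5,0,0,0],[4.5,0,0,0,0,0,0]]' | grep -E "pos|force"
python3 - <<'E'
from h import *
to(*tgt(50,3.5,20))
to(*tgt(56,3,10))
c=cap('scene','s5.png');f=c['frame'][220:360,330:500]
cv2.imwrite('pics/s5c.png',cv2.resize(f,(720,600),interpolation=2)[:,:,::-1])
E
```

```text
position: [531.7, 198.0, 57.1]
ft_force: [-0.5, -0.1, -2.2]
t 9.05 pos [531.7 198.   57.1] F [-0.5 -0.1 -2.2] gap 55.1 q [ 14.  26. 102.   7.  71. -74.]
R [[0.1, -0.34, -0.935], [0.995, 0.034, 0.094], [0.0, -0.94, 0.342]]
shift tool cm [ 0.01  0.05 -0.95]
turn [ 0.02  0.06 -0.02]
position: [540.4, 197.1, 53.3]
ft_force: [-0.4, -0.2, -1.8]
t 9.35 pos [540.4 197.1  53.3] F [-0.4 -0.2 -1.8] gap 55.3 q [ 14.  27. 101.   7.  71. -74.]
R [[0.1, -0.34, -0.935], [0.995, 0.034, 0.094], [-0.0, -0.94, 0.342]]
shift tool cm [ 0.01 -0.02  0.01]
turn [ 0.01  0.07 -0.03]
t 9.35 pos [540.4 197.1  53.3] F [-0.4 -0.2 -1.8] gap 55.3 q [ 14.  27. 101.   7.  71. -74.]
R [[0.1, -0.34, -0.935], [0.995, 0.034, 0.094], [-0.0, -0.94, 0.342]]
shift tool cm [ 0.01  0.87 -0.48]
turn [-9.99  0.07 -0.02]
```

View pics/s5c.png

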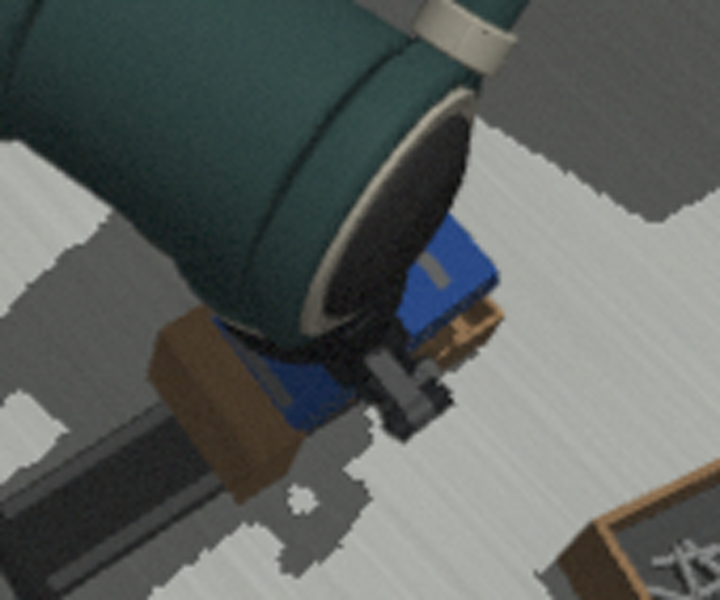

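```bash
python3 -m pendant '[[4.5,0,0.2,-0.13,-2.5,0,0],[4.5,0,0.2,-0.12,-2.5,0,0],[4.5,0,0,0,0,0,0]]' | grep -E "pos|force"
python3 -c "
from h import *
to(*tgt(56,3,10))"
python3 -m pendant '[[4.5,0,0.22,-0.1,-2.5,0,0],[4.5,0,0.22,-0.08,-2.5,0,0],[4.5,0,0,0,0,0,0]]' | grep -E "pos|force"
python3 - <<'E'
from h import *
to(*tgt(56,3,10))
to(*tgt(58,2.5,5))
E
```

```text
position: [539.7, 197.2, 49.1]
ft_force: [0.4, -0.5, -1.4]
t 9.7 pos [539.7 197.2  49.1] F [ 0.4 -0.5 -1.4] gap 55.4 q [ 15.  24. 104.   6.  66. -73.]
R [[0.099, -0.258, -0.961], [0.995, 0.025, 0.096], [-0.0, -0.966, 0.26]]
shift tool cm [ 0.01  0.48 -0.36]
turn [-5.05  0.11 -0.04]
position: [540.5, 197.1, 44.3]
ft_force: [-0.6, 0.9, -1.7]
t 10.0 pos [540.5 197.1  44.3] F [-0.6  0.9 -1.7] gap 55.2 q [ 15.  22. 108.   4.  60. -71.]
R [[0.099, -0.175, -0.98], [0.995, 0.017, 0.098], [-0.0, -0.985, 0.175]]
shift tool cm [ 0.01  0.05 -0.17]
turn [-0.1   0.11 -0.04]
t 10.0 pos [540.5 197.1  44.3] F [-0.6  0.9 -1.7] gap 55.2 q [ 15.  22. 108.   4.  60. -71.]
R [[0.099, -0.175, -0.98], [0.995, 0.017, 0.098], [-0.0, -0.985, 0.175]]
shift tool cm [ 0.01  0.59 -0.31]
turn [-5.1   0.11 -0.04]
```

```bash
python3 -m pendant '[[4.5,0,0,-0.2,0,0,0],[4.5,0,0.28,-0.06,-2.5,0,0],[4.5,0,0.28,-0.05,-2.5,0,0],[4.5,0,0,0,0,0,0]]' | grep -E "pos|force"
python3 - <<'E'
from h import *
to(*tgt(58,2.5,5))
to(*tgt(60,1.5,0))
c=cap('scene','s6.png');f=c['frame'][255:325,385:470]
cv2.imwrite('pics/s6c.png',cv2.resize(f,(720,600),interpolation=2)[:,:,::-1])
s=r.sense();R=s['eef_rot'];p=s['position']; C=p-R[:,1]*4.6+R[:,2]*1.0
for w in(28,-28):
    for h in(15,-15):
        q=proj(c,C+R[:,2]*60+R[:,0]*w-R[:,1]*h); print(w,h,np.round([(q[0]-385+.5)*720/85,(q[1]-255+.5)*600/70]))
E
```

```text
position: [543.1, 196.7, 38.0]
ft_force: [-0.9, -0.6, -2.3]
t 10.4 pos [543.1 196.7  38. ] F [-0.9 -0.6 -2.3] gap 55.4 q [ 16.  20. 111.   2.  54. -69.]
R [[0.099, -0.089, -0.991], [0.995, 0.008, 0.099], [-0.001, -0.996, 0.089]]
shift tool cm [0.02 0.   0.07]
turn [-0.11  0.1  -0.04]
t 10.4 pos [543.1 196.7  38. ] F [-0.9 -0.6 -2.3] gap 55.4 q [ 16.  20. 111.   2.  54. -69.]
R [[0.099, -0.089, -0.991], [0.995, 0.008, 0.099], [-0.001, -0.996, 0.089]]
shift tool cm [ 0.02  0.6  -0.07]
turn [-5.11  0.1  -0.04]
28 15 [515. 289.]
28 -15 [491. 338.]
-28 15 [342.  84.]
-28 -15 [324. 137.]
```

View pics/s6c.png

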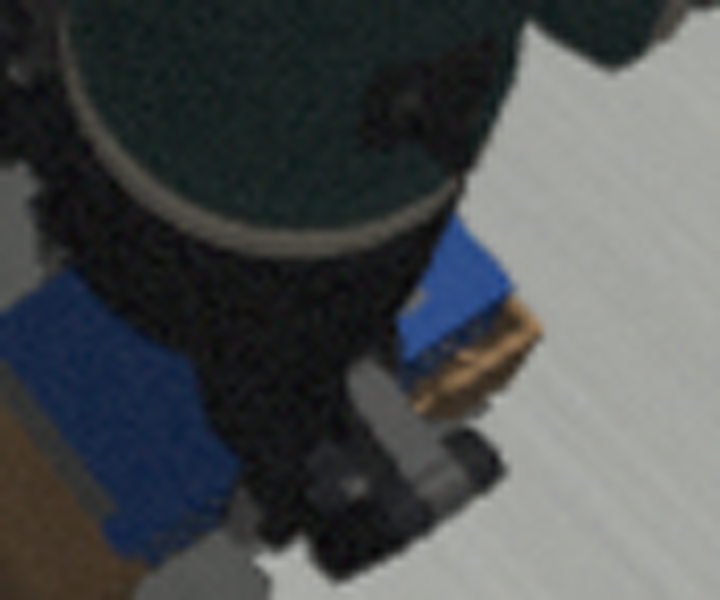

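```bash
python3 -m pendant '[[4.5,0,0.25,-0.03,-2.5,0,0],[4.5,0,0.22,-0.03,-2.6,0,0],[4.5,0,0,0,0,0,0],[4.5,0,0,0,0,0,0]]' | grep -E "pos|force"
python3 - <<'E'
from h import *
to(*tgt(60,0,0))
E
```

```text
position: [544.5, 196.8, 33.7]
ft_force: [0.0, 0.4, -0.5]
t 10.85 pos [544.5 196.8  33.7] F [ 0.   0.4 -0.5] gap 55.3 q [ 17.  18. 114.  -0.  48. -67.]
R [[0.1, 0.0, -0.995], [0.995, -0.0, 0.1], [0.0, -1.0, -0.0]]
shift tool cm [-0.01  0.33  0.12]
turn [0.02 0.09 0.  ]
```

```bash
python3 -m pendant '[[4.5,0,0.15,0.05,0,0,0],[4.5,0,0.1,0.05,0,0,0],[4.5,0,0,0,0,0,0]]' | grep -E "pos|force"
python3 -m pendant '[[4.5,0,0.1,0,0,0,0],[4.5,0,0,0,0,0,0]]' | grep -E "pos|force"
```

```text
position: [543.3, 196.8, 30.8]
ft_force: [-0.0, -0.4, -2.8]
position: [543.4, 196.8, 30.7]
ft_force: [-2.7, -1.7, 3.6]
```

```bash
python3 -m pendant '[[4.5,0,0.05,0,0,0,0],[4.5,0,0,0,0,0,0],[4.5,0,0,0,0,0,0]]' | grep -E "pos|force|gap"
python3 -m pendant '[[5.8,0,0,0,0,0,0],[6.2,0,0,0,0,0,0],[6.6,0,0,0,0,0,0],[7,0,0,0,0,0,0],[7.5,0,0,0,0,0,0],[8.2,0,0,0,0,0,0],[8.5,0,0,0,0,0,0],[8.5,0,0,0,0,0,0],[8.5,0,0,0,0,0,0]]'
python3 - <<'E'
from h import *
c=cap('scene','s7.png');f=c['frame'][220:360,330:500]
cv2.imwrite('pics/s7c.png',cv2.resize(f,(720,600),interpolation=2)[:,:,::-1])
E
```

```text
position: [543.4, 196.9, 30.7]
ft_force: [-3.3, -1.3, 7.7]
finger_gap: 55.0
clock: 12.55
position: [543.2, 196.9, 29.5]
eef_rot: [[0.1, 0.002, -0.995], [0.995, -0.0, 0.1], [-0.0, -1.0, -0.002]]
ft_force: [0.4, -0.1, -0.7]
finger_gap: 85.0
```

View pics/s7c.png

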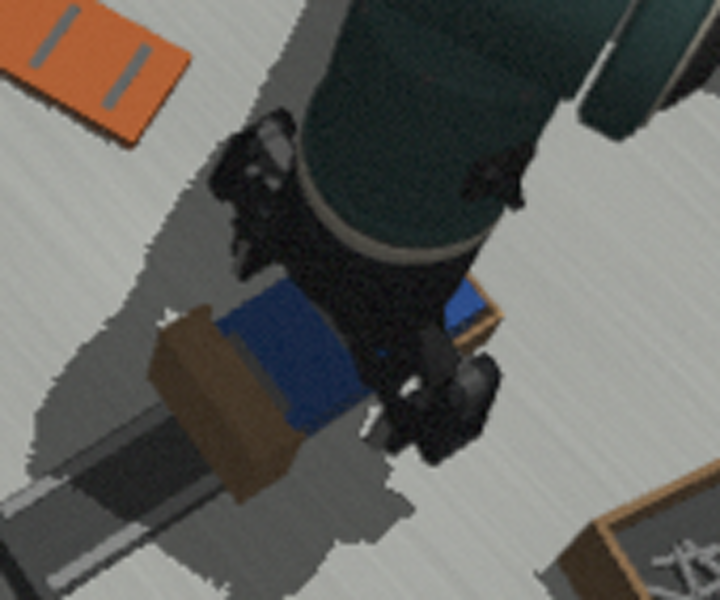

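The fingers are open and clear of the pile, with the blue end at crop (465,305) down inside the near wall. I retreat upward and then back towards the robot to inspect.

```bash
python3 -m pendant '[[8.5,0,-1,0,0,0,0],[8.5,0,-2,0,0,0,0],[8.5,0,-3,0,0,0,0],[8.5,0,-3,0,0,0,0],[8.5,0,-3,2,0,0,0],[3,0,0,4,0,0,0],[0,0,0,4,0,0,0],[0,0,0,3,0,0,0],[0,0,0,1,0,0,0],[0,0,0,0,0,0,0],[0,0,0,0,0,0,0]]'
python3 - <<'E'
from h import *
to([455,206,160])
c=cap('scene','s8.png');f=c['frame'][240:350,345:475]
cv2.imwrite('pics/s8c.png',cv2.resize(f,(709,600),interpolation=2)[:,:,::-1])
c=cap('top','t8.png');f=c['frame'][170:300,195:305]
cv2.imwrite('pics/t8c.png',cv2.resize(f,(508,600),interpolation=2)[:,:,::-1])
E
```

```text
clock: 13.7
position: [405.1, 211.2, 150.2]
eef_rot: [[0.099, 0.004, -0.995], [0.995, 0.001, 0.099], [0.001, -1.0, -0.004]]
ft_force: [0.9, -0.7, 0.8]
finger_gap: 0.3
t 13.7 pos [405.1 211.2 150.2] F [ 0.9 -0.7  0.8] gap 0.3 q [ 24.  -4. 124.  -0.  60. -60.]
R [[0.099, 0.004, -0.995], [0.995, 0.001, 0.099], [0.001, -1.0, -0.004]]
shift tool cm [-0.02 -0.96 -5.03]
```

View pics/s8c.png

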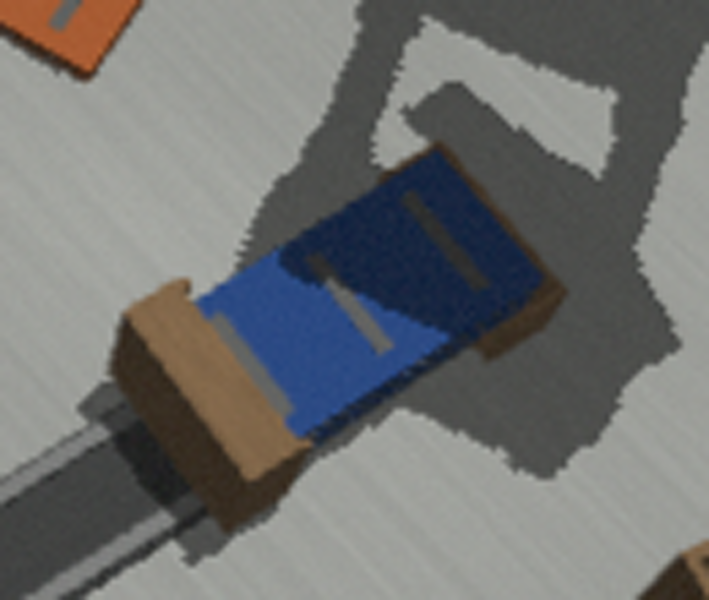

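View pics/t8c.png

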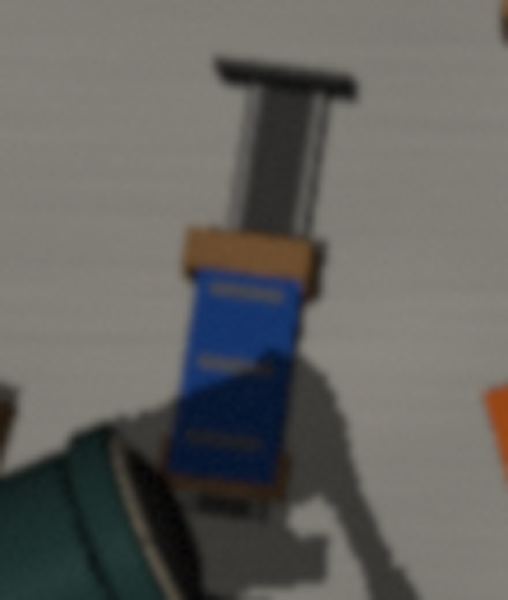

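Run:
```python
from h import *
c=load('s8.png'); k=709/130
ex=np.array([np.cos(YAW),np.sin(YAW)]);ey=np.array([-ex[1],ex[0]])
for u,v,z in[(432,150,50),(553,285,50),(412,195,50),(485,285,50),(330,262,50),(388,350,50),(565,292,42),(437,142,42)]:
    p=onz(c,345+u/k-.5,240+v/k-.5,z)[:2]-TR[:2]; print((u,v),'tray x,y',np.round([p@ex,p@ey],1))
g=tgt(0,0,0)[0]
# push start: finger 11mm half depth, tray front outer face x=-68
P=TR+np.array([*(ex*(-68-25)),20]); print(P); to(P,rot(YAW,0))
```

```text
(432, 150) tray x,y [-58.6 -28.5]
(553, 285) tray x,y [-60.5  31. ]
(412, 195) tray x,y [-42.4 -19.3]
(485, 285) tray x,y [-41.9  18.9]
(330, 262) tray x,y [ -4.4 -15.2]
(388, 350) tray x,y [-1.  19.2]
(565, 292) tray x,y [-66.   33.6]
(437, 142) tray x,y [-65.7 -32. ]
[449.77609408 206.39823564  40.        ]
t 13.8 pos [405.3 211.  149.9] F [ 0.7 -1.  -0.8] gap -0.3 q [ 24.  -4. 124.  -0.  60. -60.]
R [[0.1, 0.003, -0.995], [0.995, 0.0, 0.1], [0.001, -1.0, -0.003]]
shift tool cm [-0.02 11.   -4.44]
turn [0.18 0.06 0.03]
```

The middle mark sits at about x −3 and y +2 in the tray, the near end at about −59.5 and the top at pile height, so the pile is flat and within tolerance. Now I go down in front of the near wall and push.

```bash
python3 -m pendant '[[0,0,2,0,0,0,0],[0,0,3,0,0,0,0],[0,0,3,0,0,0,0],[0,0,2,0,0,0,0],[0,0,1,0,0,0,0],[0,0,0,0,0,0,0]]' | grep -E "pos|force"
python3 -m pendant '[[0,0,0,-1.5,0,0,0],[0,0,0,-1.5,0,0,0],[0,0,0,-1,0,0,0],[0,0,0,-0.5,0,0,0],[0,0,0,0,0,0,0]]' | grep -E "pos|force"
python3 - <<'E'
from h import *
to(None)
c=cap('scene','s9.png');f=c['frame'][240:350,345:475]
cv2.imwrite('pics/s9c.png',cv2.resize(f,(709,600),interpolation=2)[:,:,::-1])
E
```

```text
position: [403.5, 210.2, 37.8]
ft_force: [0.2, 0.3, -0.1]
position: [450.2, 206.4, 40.1]
ft_force: [-0.7, 0.4, -0.8]
t 14.9 pos [450.2 206.4  40.1] F [-0.7  0.4 -0.8] gap 0.3 q [ 22.   9. 124.  -0.  47. -62.]
R [[0.1, 0.003, -0.995], [0.995, 0.0, 0.1], [0.001, -1.0, -0.003]]
```

View pics/s9c.png

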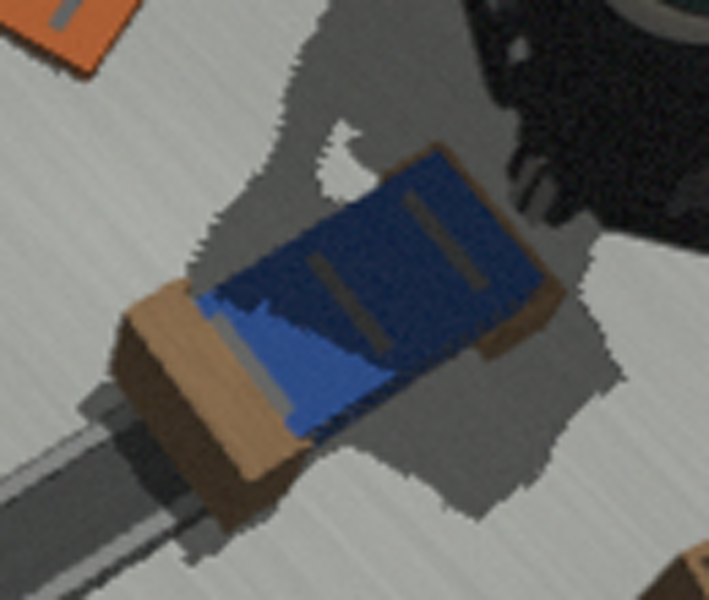

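```bash
python3 -m pendant '[[0,0,0,-0.5,0,0,0],[0,0,0,-0.5,0,0,0],[0,0,0,-0.4,0,0,0],[0,0,0,-0.4,0,0,0],[0,0,0,-0.5,0,0,0],[0,0,0,-0.6,0,0,0],[0,0,0,-0.7,0,0,0],[0,0,0,-0.7,0,0,0],[0,0,0,-0.7,0,0,0],[0,0,0,-0.7,0,0,0],[0,0,0,-0.7,0,0,0]]' | grep -E "clock|pos|force"
python3 -m pendant '[[0,0,0,-0.6,0,0,0],[0,0,0,-0.5,0,0,0],[0,0,0,-0.4,0,0,0],[0,0,0,-0.3,0,0,0],[0,0,0,0,0,0,0]]' | grep -E "clock|pos|force"
python3 - <<'E'
from h import *
c=cap('scene','s10.png');f=c['frame'][250:380,300:460]
cv2.imwrite('pics/s10c.png',cv2.resize(f,(738,600),interpolation=2)[:,:,::-1])
E
```

```text
clock: 16.05
position: [512.6, 199.4, 39.1]
ft_force: [-4.4, -2.0, 2.3]
clock: 16.55
position: [530.8, 198.1, 39.3]
ft_force: [-2.4, -1.6, -0.6]
```

View pics/s10c.png

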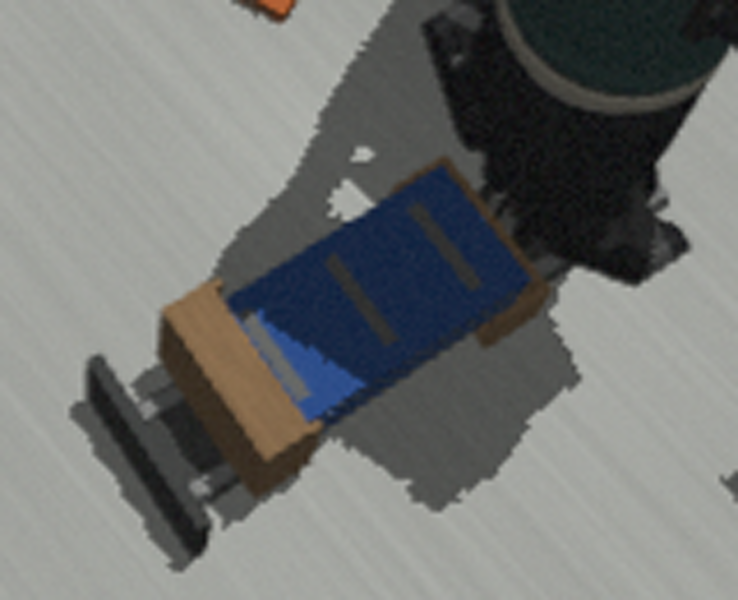

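```bash
python3 -m pendant '[[0,0,0,-0.4,0,0,0],[0,0,0,-0.5,0,0,0],[0,0,0,-0.5,0,0,0],[0,0,0,-0.3,0,0,0],[0,0,0,-0.2,0,0,0],[0,0,0,-0.1,0,0,0]]' | grep -E "pos|force"
python3 - <<'E'
from h import *
c=cap('scene','s11.png');f=c['frame'][250:380,300:460]
cv2.imwrite('pics/s11c.png',cv2.resize(f,(738,600),interpolation=2)[:,:,::-1])
E
```

```text
position: [550.3, 196.1, 39.4]
ft_force: [-4.0, -1.5, -1.2]
```

View pics/s11c.png

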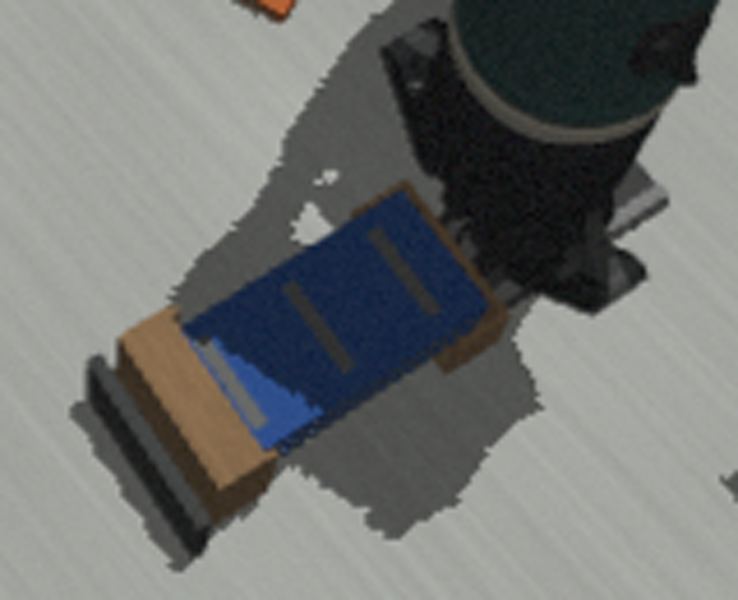

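```bash
for i in 1; do python3 -m pendant '[[0,0,0,-0.2,0,0,0],[0,0,0,-0.2,0,0,0],[0,0,0,-0.1,0,0,0]]' | grep -E "pos|force"; done
python3 -m pendant '[[0,0,0,-0.15,0,0,0],[0,0,0,-0.15,0,0,0]]' | grep -E "pos|force"
python3 -m pendant '[[0,0,0,-0.15,0,0,0],[0,0,0,-0.1,0,0,0]]' | grep -E "pos|force"
```

```text
position: [554.8, 195.6, 39.4]
ft_force: [-6.0, -0.8, 1.7]
position: [554.9, 195.6, 39.4]
ft_force: [-16.7, 0.8, 9.8]
position: [555.0, 195.5, 39.4]
ft_force: [-22.9, 2.5, 16.0]
```

The force climbs while the tray no longer moves, so it is on its stop. I back off, rise and check.

```bash
python3 -m pendant '[[0,0,0,0.5,0,0,0],[0,0,0,1,0,0,0],[0,0,0,2,0,0,0],[0,0,0,3,0,0,0],[0,0,0,4,0,0,0],[0,0,-3,3,0,0,0],[0,0,-4,0,0,0,0],[0,0,-4,0,0,0,0],[0,0,0,0,0,0,0],[0,0,0,0,0,0,0]]'
python3 - <<'E'
from h import *
c=cap('scene','s12.png');f=c['frame'][250:380,300:460]
cv2.imwrite('pics/s12c.png',cv2.resize(f,(738,600),interpolation=2)[:,:,::-1])
cv2.imwrite('pics/s12f.png',c['frame'][:,:,::-1])
c=cap('top','t12.png');f=c['frame'][160:280,200:300]
cv2.imwrite('pics/t12c.png',cv2.resize(f,(500,600),interpolation=2)[:,:,::-1])
E
```

```text
clock: 18.95
position: [428.5, 209.8, 152.1]
eef_rot: [[0.099, 0.009, -0.995], [0.995, 0.003, 0.099], [0.004, -1.0, -0.009]]
ft_force: [-0.1, -1.4, -1.0]
finger_gap: -0.2
```

View pics/s12c.png

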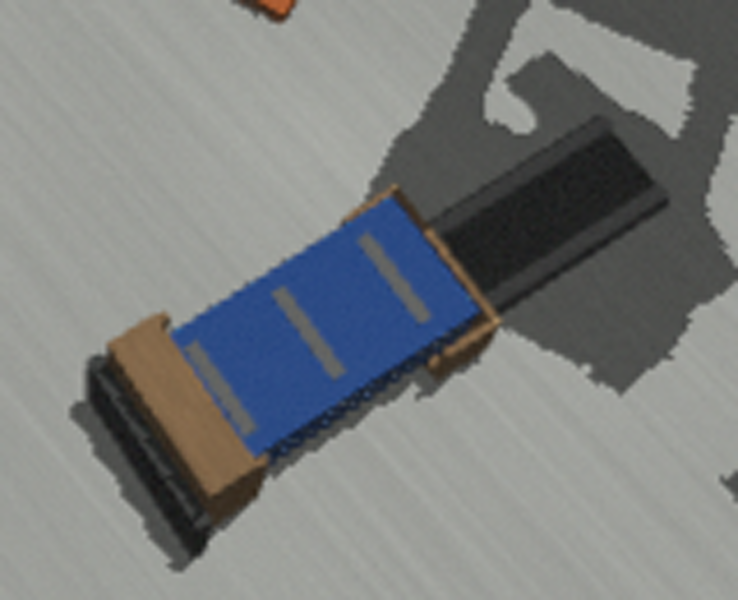

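View pics/t12c.png

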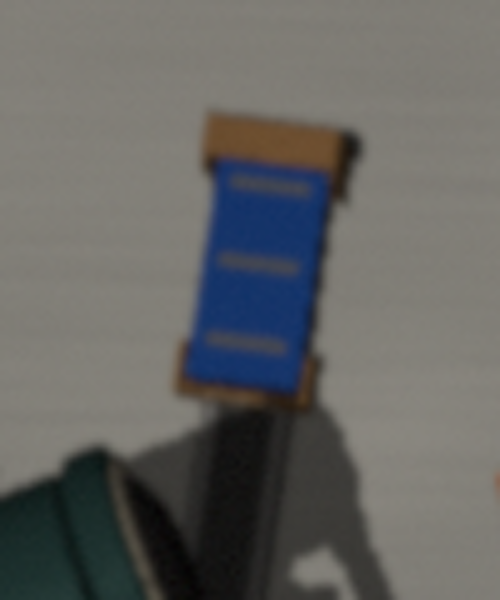

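View pics/s12f.png

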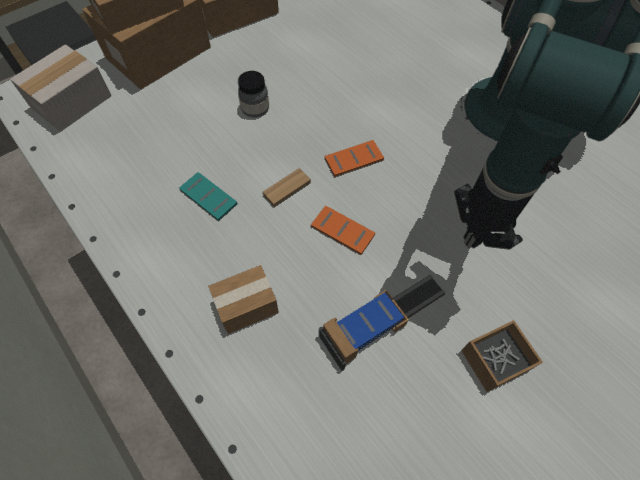

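Run:
```python
from h import *
c=load('s12.png');f=c['frame'][315:375,310:380]
cv2.imwrite('pics/s12z.png',cv2.resize(f,(700,600),interpolation=0)[:,:,::-1])
ex=np.array([np.cos(YAW),np.sin(YAW)]);ey=np.array([-ex[1],ex[0]]); k=738/160
for u,v,z in[(392,190,42),(498,322,42),(385,195,50),(487,310,50),(107,345,66),(210,497,66),(335,378,50),(275,290,50),(363,236,50),(428,320,50)]:
    p=onz(c,300+u/k-.5,250+v/k-.5,z)[:2]-TR[:2]; print((u,v,z),'x,y',np.round([p@ex,p@ey],1))
```

```text
(392, 190, 42) x,y [ 27.2 -32.5]
(498, 322, 42) x,y [26.2 32.5]
(385, 195, 50) x,y [ 33.6 -30.2]
(487, 310, 50) x,y [29.6 28. ]
(107, 345, 66) x,y [160.3 -34.4]
(210, 497, 66) x,y [160.6  32. ]
(335, 378, 50) x,y [93.3 18. ]
(275, 290, 50) x,y [ 91.9 -22. ]
(363, 236, 50) x,y [ 50.9 -21.3]
(428, 320, 50) x,y [50.6 19. ]
```

View pics/s12z.png

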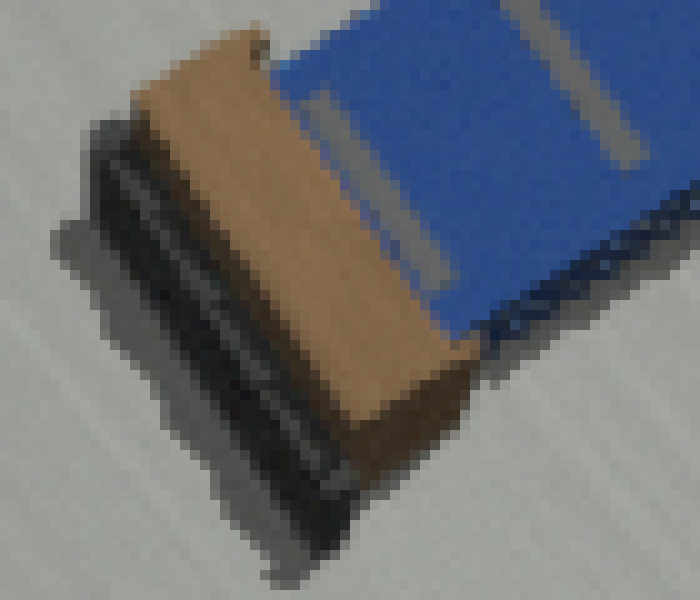

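The tray's far wall now sits against the black stop at zoom (230,300). The tray centre is at about 93 mm and the middle mark at about 92.6 mm, so the pile is centred. The carton, jar and screw box look unmoved.

```bash
python3 -c "
from h import *
print(r.sense()['clock'], r.hand_in())"
```

```text
the job is handed in; nothing more can be done
19.05 None
```

The three packers are in the tray as one pile, the tray is pushed home, and the job was handed in at 19.05 s; no verdict is reported.

I gripped the pile across its width, lifted it, tilted it 20° and slid one end under the cover. Then I levelled it to the floor, let go, and pushed the tray about 90 mm with shut fingers.

- **Stop:** the tray stopped moving while the push force rose from about 6 N to 23 N. The last picture shows its far wall against the black stop plate.
- **Pile:** it lies flat in the tray. The middle mark is about 1 mm off the tray centre along and about 2 mm across, judged from pixels with about 2 mm calibration.
- **Surroundings:** the carton, jar, screw box and the orange and turquoise look-alikes look unmoved by eye. The gripper is clear of everything.

No check failed. The individual lower plates could not be measured separately; they only appear flush at the pile's side.

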